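Dress the marble display slab with vases

ROBOT

A 6-joint arm with a two-finger parallel gripper is mounted at the origin on the work surface. World frame = base frame: x ahead of the robot, y to its left, z up, the work surface at z = 0. Lengths are in m, angles in rad, forces in N, time in s.
With the tool pointing down it reaches from about 0.35 to 0.975 m from the base axis. Payload 4.9 kg.
Tool frame: the origin (TCP) lies between the finger pads, 19 mm behind the fingertips; this is the grasp point; z points along the fingers, y is the line along which they close (so a half turn about z gives the same grasp; the last joint's range is limited). The gripper opens to 85 mm and grips with 20 to 120 N. Pads are 22 mm wide; open, the fingers measure 114 mm over their backs; the gripper's body (76 mm by 85 mm) begins 54 mm behind the grasp point. The pads swing forward as they close: fully open they stand 13 mm farther back than shut.
Start: joints at [1.173, 0.053, 1.613, -0, 1.476, -0.119], TCP at [0.172, 0.601, 0.25] pointing down, gripper open.
Joint ranges: [-3.01, 3.01], [-1.01, 2.22], [0.06, 2.58], [-1.02, 4.17], [0.09, 2.62], [-3.14, 3.14]. Speed limits (rad/s): [2.57, 2.57, 3.14, 3.14, 3.14, 3.14].

INTERFACE

Orientations are given as a rotation vector (axis times angle).
In Python, from station import status, imaging, order gives the robot as it stands.
- The arm moves only by the tool arm_command, never from a script. Its argument "increments" is a list of rows, each an object with "slide": the shift along the tool's x, y, z in m, a list of three; "spin": the turn about the tool's z in degrees; "gripper": the opening, from -1 (shut) to 1 (fully open). In form: [{"slide": [x, y, z], "spin": spin, "gripper": gripper}, ...]. A call has 1 to 8 rows; each row is the pose to reach, as a shift and turn from the pose commanded when the call began, along the tool's axes at that moment; what a row does not reach only later rows make up. A row lasts 1/12 s, in which the tool goes at most 41.7 mm and 7.16 degrees, less where a joint would pass 70% of its speed; a pose out of reach is approached as far as the arm can. A call with a gripper value outside its range is refused whole. The fingers move at their own pace and stop on an object; "newtons" is the grip in N (left out, the last holds). Time passes only in rows, so rows that repeat a pose let the fingers close. It gives the time, the measured TCP pose, the force, the opening and the grip force at its end, in the units of the state.
- status.get_obs(): the state, without advancing time (a new reading comes with each control period).
- imaging.get_image(name): name is "scene" or "side" or "wrist"; returns a dict with "frame" (420x560x3 uint8, red, green, blue), "vfov" (degrees; the focal length in pixels is half the picture's height over the tangent of half this angle, whatever the lens; pixels are square), "cx", "cy" (the principal point, pixels), "view" (4x4, takes a point from world to camera coordinates); the wrist camera has in their place "mount" (4x4, takes a point from camera to tool coordinates, whose origin is the TCP and whose axes are the flange's). Camera axes: x right, y up, looking along -z (the intrinsics and any distortion apply to the point x, -y, -z); pixel columns grow to the right and rows downward; lengths in m; the calibration is good to about 2 mm. A picture is of the moment at which its call begins: read the wrist's pose just before it. There is no depth.
- order.finish_job(): hands the job in; it is judged then, once.
The state is a dict: "t": time; "q": joint angles; "dq": joint speeds; "effort": joint torques, N m; "tool_pos": TCP position; "tool_rot": TCP orientation; "contact_force": force on the tool from outside, world axes, zero at the start; "wrist_torque": the same for the moment, N m; "opening": finger opening in m; "grip_force": force on a finger pad.
Only numpy, scipy, OpenCV 4.12 (cv2) and the standard library are available. Lean on these libraries where they do the work, as an engineer would, in place of code of your own. Each camera call takes 0.05 s, during which the arm holds its last target. There are 200 camera calls.

TASK

Dress the marble display slab: move the plum candle to the front part of the slab (the robot's side), centred along the slab's length, stand the black plinth behind it, in line with and midway between the two leaf trays, and set the blue vase centred on top of the plinth. Stand the brass vase in the middle of the green leaf tray and the silver vase in the middle of the gold one. Topple nothing, leave the ewer and the mug where they are, and finish with everything upright and wholly on its support.

Things in the scene. Friction and masses are not known exactly. Their poses are not given: they have to be found in the camera images.
- slab: Fixed white marble slab, 240 (x) by 360 (y) by 20 mm thick, on the table, turned up to 0.25 rad. Origin: centre of its underside; x away from the robot (front is the long edge at -x), y left, z up. The leaf trays lie on it at x +25 mm, y +110 and -110 mm, so midway between them is x +25 mm, y 0 (plinth's place). Candle's new place: y 0, x about -70 mm.
- leaf_gold: Gold lily-leaf tray, a flat scalloped disc 84 mm across and 10 mm thick with darker veins meeting in its middle, fixed on the slab. Origin: centre of its underside (on the slab's top); z up. Place of the silver vase. It may be left or right.
- leaf_green: Dark green lily-leaf tray, a flat scalloped disc 84 mm across and 10 mm thick with darker veins, fixed on the slab. Origin: centre of its underside (on the slab's top); z up. Place of the brass vase. It may be left or right.
- brass_vase: Brass (yellow metal) vase with a dark band, 130 mm high, loose, 0.25 kg. Foot 48 mm across, belly 56 mm across at 40 mm height, then straight neck 28 mm across from 75 mm height to the top (grip it there from above, TCP at 108 mm). Origin: centre of its underside; z up along its axis. Starts on the table. Goes on the green leaf.
- silver_vase: Silver (pale grey metal) vase with a dark band, 115 mm high, loose, 0.25 kg. Foot 48 mm across, belly 54 mm across at 40 mm height, then straight neck 28 mm across from 60 mm height to the top (grip it there from above, TCP at 93 mm). Origin: centre of its underside; z up along its axis. Starts on the table. Goes on the gold leaf.
- blue_vase: Dark blue enamelled vase with a gold band, 145 mm high, loose, 0.25 kg. Foot 48 mm across, belly 52 mm across at 40 mm height, then straight neck 28 mm across from 90 mm height to the top (grip it there from above, TCP at 123 mm). Origin: centre of its underside; z up along its axis. Starts on the table. Goes on top of the black plinth.
- plinth: Black round plinth (a plain disc-shaped pedestal) with a thin gold line round it, 60 mm across, 40 mm high, loose, about 0.25 kg. Origin: centre of its underside; z up. Starts on the table beside the slab. Goes on the slab midway between the leaf trays.
- candle: Plum-red candle pot, a straight cylinder 44 mm across and 40 mm high with cream wax and a short wick on top, rigid, loose, about 0.12 kg. Origin: centre of its underside; z up. Starts on the slab between the leaf trays, where the plinth must go.
- ewer: Bystander: dark grey metal ewer with a brass handle, 150 mm high, 80 mm across, loose, on the table beyond the things on the right. Origin: centre of its underside. Leave it alone.
- cup: Bystander: white mug, 76 mm across, 65 mm high, loose, on the table beyond the things on the left. Origin: centre of its underside. Leave it alone.
There are look-alikes about, which are no part of the job. What is shaped like the candle but turquoise is not meant.

How it is judged:
By the outcome, as a careful person would: the job done as asked, in the order asked, and still so for the second after the job is handed in, with the robot touching nothing.
It also fails if it takes over 136 s, if anything falls off the work surface, if the arm or the gripper's body presses on something with over 40 N, if the wrist force passes 120 N, or if a joint passes its speed limit or range.

## Working session

There is one attempt and no reset: what is moved stays moved. The work goes in short steps, Python scripts to look and compute and a tool call to move; the robot and the scene stay as the last step left them, time stands still between calls to the robot, and variables do not carry over. Pictures are saved under pics/ and viewed, at most 14 in all, crops included, and the job is handed in when it is done.

Besides the shell and the picture viewer there is one more tool, called after "Request:" as name([rows], argument=value, ...), one row to a line, values as JSON. arm_command: Moves the arm, as the interface text tells. Its arguments: {"type":"object","properties":{"increments":{"type":"array","items":{"type":"object","properties":{"slide":{"type":"array","items":{"type":"number"}},"spin":{"type":"number"},"gripper":{"type":"number"}}}},"newtons":{"type":"number"}},"required":["increments"]}

```bash
ls; mkdir -p pics; python3 - <<'E'
from station import status, imaging
import cv2,numpy as np
print(status.get_obs())
for n in ("scene","side"):
    d=imaging.get_image(n); cv2.imwrite(f"pics/{n}0.png",d["frame"][:,:,::-1]); d2={k:v for k,v in d.items() if k!="frame"}; print(n,d2)
d=imaging.get_image("wrist"); cv2.imwrite("pics/wrist0.png",d["frame"][:,:,::-1]); print({k:v for k,v in d.items() if k!="frame"})
E
```

```text
pics
{'t': 0.0, 'q': array([ 1.17300447e+00,  5.33622037e-02,  1.61428861e+00, -1.19483469e-05,
        1.47603120e+00, -1.19014300e-01]), 'dq': array([ 0.00026133, -0.00039215, -0.00070429,  0.00133273, -0.0006386 ,
       -0.00059675]), 'effort': array([ 2.11390820e-04, -3.93682194e+01, -3.70175993e+01, -5.23785354e-05,
        6.88714266e-03,  3.89791367e-06]), 'tool_pos': array([0.1717685 , 0.6003184 , 0.24876291]), 'tool_rot': array([-0.43641153, -3.11060399,  0.00317723]), 'contact_force': array([ 0.09474566, -0.22156041, -0.32244102]), 'wrist_torque': array([ 0.03642251, -0.02570556, -0.03665974]), 'grip_force': 0.0, 'opening': 0.085825579689147}
scene {'vfov': 45.516712464738404, 'cx': 281.12698385181676, 'cy': 201.49913424973244, 'view': array([[ 0.4893762 ,  0.87206817,  0.00283513, -0.24294791],
       [-0.73412827,  0.41020971,  0.54109489,  0.35722369],
       [ 0.47070863, -0.26688031,  0.84095677, -1.38841834],
       [ 0.        ,  0.        ,  0.        ,  1.        ]])}
side {'vfov': 48.4287134350156, 'cx': 275.1275694040835, 'cy': 215.86058310580646, 'view': array([[ 0.83708887, -0.54687404,  0.01452622, -0.42301148],
       [ 0.25648001,  0.41576582,  0.87255761, -0.18123561],
       [-0.48321861, -0.72668258,  0.4882952 , -1.04346318],
       [ 0.        ,  0.        ,  0.        ,  1.        ]])}
{'vfov': 70.75601915408804, 'cx': 277.1333192423123, 'cy': 211.56618001079272, 'mount': array([[ 5.23557112e-04,  9.56643108e-01,  2.91262236e-01,
         7.37038145e-02],
       [ 9.99999845e-01, -4.45034988e-04, -3.35839545e-04,
        -1.30095834e-05],
       [-1.91656701e-04,  2.91262367e-01, -9.56643192e-01,
        -1.23324335e-01],
       [ 0.00000000e+00,  0.00000000e+00,  0.00000000e+00,
         1.00000000e+00]])}
```

View pics/scene0.png

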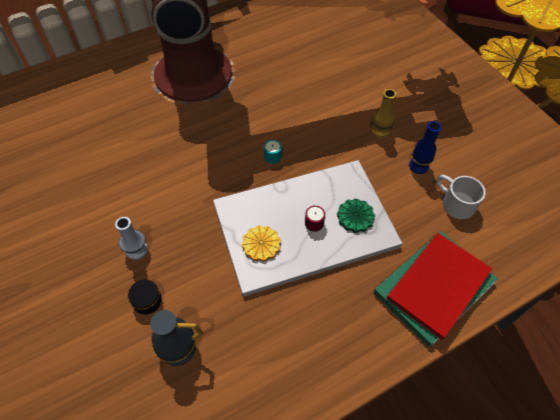

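View pics/side0.png

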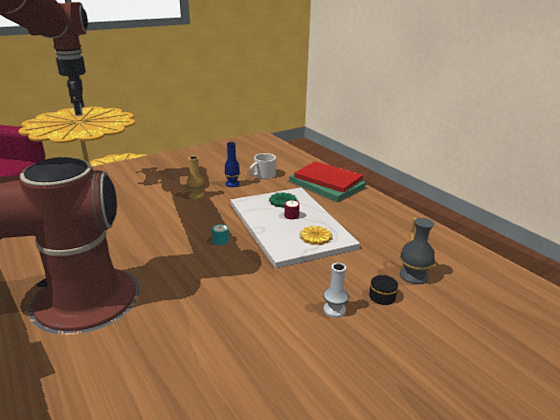

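The scene view shows the plum candle on the slab at (315,217). Its look-alike is the turquoise pot at (273,152), which isn't meant. The other things are:
- Brass vase (383,115), blue vase (425,150), silver vase (130,240) and black plinth (145,296).
- Gold leaf (262,243), on the right (-y), and green leaf (356,215), on the left.
- Ewer (173,340) and mug (463,197), both to be left alone.

I'll take a close crop of each view next.

```bash
python3 - <<'E'
import cv2
a=cv2.imread("pics/scene0.png"); cv2.imwrite("pics/c1.png",cv2.resize(a[80:370,90:490],None,fx=2,fy=2,interpolation=cv2.INTER_CUBIC))
a=cv2.imread("pics/side0.png"); cv2.imwrite("pics/c2.png",cv2.resize(a[130:330,170:440],None,fx=2.96,fy=2.96,interpolation=cv2.INTER_CUBIC))
E
```

```text
(no output)
```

View pics/c1.png

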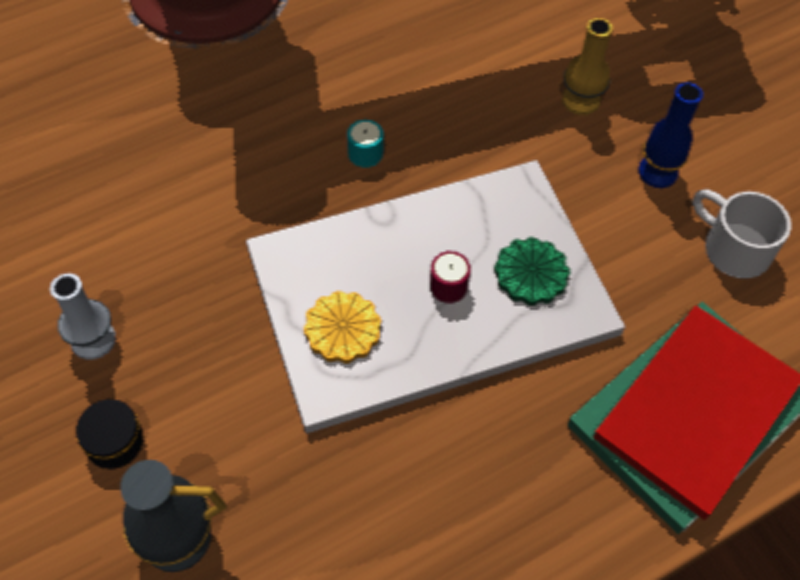

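View pics/c2.png

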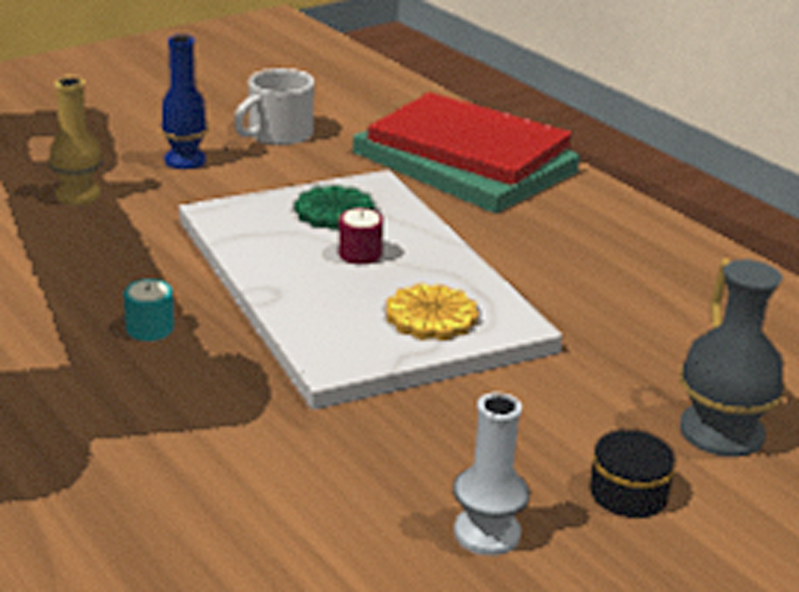

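The scene crop shows the slab's top corners at (248,241), (537,162), (623,326) and (308,426). The plum candle's top is at (451,267), and the other tops are equally clear. The side crop agrees and confirms the choice of plum over turquoise. Next I locate them.

```bash
cat > h.py <<'E'
import numpy as np
from scipy.optimize import least_squares
from station import imaging,status
C={}
def cam(n):
    if n not in C:
        d=imaging.get_image(n); C[n]=(210/np.tan(np.radians(d["vfov"]/2)),d["cx"],d["cy"],d["view"],d["frame"])
    return C[n]
def proj(n,P):
    f,cx,cy,V,_=cam(n); p=V[:3,:3]@P+V[:3,3]; return np.array([cx+f*p[0]/-p[2],cy-f*p[1]/-p[2]])
def onz(n,uv,z):
    f,cx,cy,V,_=cam(n); r=V[:3,:3].T@np.array([(uv[0]-cx)/f,-(uv[1]-cy)/f,-1]); o=-V[:3,:3].T@V[:3,3]
    return (o+r*(z-o[2])/r[2])[:2]
E
python3 - <<'E'
from h import *
P={"s00":(.02,(248,241),(313,397)),"s01":(.02,(537,162),(180,208)),"s11":(.02,(623,326),(388,172)),"s10":(.02,(308,426),(561,343)),
"gold":(.03,(343,325),(433,310)),"green":(.03,(532,269),(335,206)),"candle":(.06,(451,267),(361,219)),"brass":(.13,(599,27),(70,82)),
"blue":(.145,(688,92),(181,41)),"silver":(.115,(67,286),(500,404)),"plinth":(.04,(108,428),(634,456)),"turq":(.04,(366,132),(149,291))}
R={}
for k,(z,a,b) in P.items():
    a=np.array([90,80])+(np.array(a)+.5)/2-.5; b=np.array([170,130])+(np.array(b)+.5)/2.96-.5
    A=onz("scene",a,z);B=onz("side",b,z)
    s=least_squares(lambda X:np.r_[proj("scene",X)-a,proj("side",X)-b],[*A,z]).x
    R[k]=(A+B)/2; print(k,z,A.round(4),B.round(4),"tri",s.round(4))
c=np.array([R[k] for k in("s00","s01","s11","s10")])
print("edges",np.linalg.norm(c-np.roll(c,-1,0),axis=1),"ctr",c.mean(0))
d=(c[1]-c[0]+c[2]-c[3]);print("yaw",np.arctan2(-d[0],d[1]),np.linalg.norm(R["gold"]-R["green"]), np.arctan2(*( (R["green"]-R["gold"])*[-1,1])))
E
```

```text
s00 0.02 [ 0.4226 -0.1341] [ 0.4139 -0.1407] tri [ 0.4187 -0.1331  0.0138]
s01 0.02 [0.489  0.2159] [0.4819 0.2132] tri [0.4859 0.219  0.0155]
s11 0.02 [0.7187 0.1722] [0.7148 0.1704] tri [0.7178 0.1736 0.0176]
s10 0.02 [ 0.6552 -0.1762] [ 0.6425 -0.1872] tri [ 0.6523 -0.1757  0.0113]
gold 0.03 [ 0.5752 -0.0929] [ 0.5705 -0.0968] tri [ 0.5738 -0.0924  0.0268]
green 0.03 [0.6154 0.1222] [0.6094 0.1175] tri [0.6137 0.1239 0.0261]
candle 0.06 [0.5843 0.0343] [0.5821 0.0339] tri [0.5835 0.035  0.0588]
brass 0.13 [0.4228 0.3302] [0.4218 0.3322] tri [0.422  0.3311 0.1296]
blue 0.145 [0.5611 0.3459] [0.558  0.3432] tri [0.5601 0.3473 0.1433]
silver 0.115 [ 0.4441 -0.3306] [ 0.4446 -0.3292] tri [ 0.4442 -0.3303  0.1156]
plinth 0.04 [ 0.5682 -0.3529] [ 0.5604 -0.3559] tri [ 0.5655 -0.3526  0.0354]
turq 0.04 [0.3633 0.0516] [0.3634 0.0506] tri [0.3635 0.0514 0.0399]
edges [0.35833194 0.235294   0.35942471 0.23487274] ctr [0.5673333  0.01669645]
yaw -0.18939712421992363 0.21831378177265054 -0.1821616461097372
```

The scene camera's figures fit best: the midpoint of the leaves computed from the slab matches the one measured directly. I take the slab centre as (0.571, 0.019) with yaw -0.185. Next I add a move calculator.

```bash
cat >> h.py <<'E'
from scipy.spatial.transform import Rotation as Ro
import cv2
S0=np.array([.5714,.0194]); YAW=-.185
def slab(x,y): c,s=np.cos(YAW),np.sin(YAW); return S0+[c*x-s*y,s*x+c*y]
def go(x,y,z,tx=None):
    "slide/spin to world xyz with tool x heading tx (deg)"
    o=status.get_obs(); R=Ro.from_rotvec(o["tool_rot"]).as_matrix(); h=np.degrees(np.arctan2(R[1,0],R[0,0]))
    sp=0 if tx is None else -((tx-h+180)%360-180)
    print("pos",o["tool_pos"].round(4),"head",h.round(1),"slide",(R.T@(np.array([x,y,z])-o["tool_pos"])).round(4),"spin",round(sp,1),"t",round(o["t"],2),"q6",o["q"][5].round(2))
def wproj(P,o,d):
    R=Ro.from_rotvec(o["tool_rot"]).as_matrix(); M=d["mount"]; p=R.T@(np.array(P)-o["tool_pos"]); p=M[:3,:3].T@(p-M[:3,3]); f=210/np.tan(np.radians(d["vfov"]/2))
    return np.array([d["cx"]+f*p[0]/-p[2],d["cy"]-f*p[1]/-p[2]])
def wonz(uv,z,o,d):
    R=Ro.from_rotvec(o["tool_rot"]).as_matrix(); M=d["mount"]; f=210/np.tan(np.radians(d["vfov"]/2))
    r=R@M[:3,:3]@np.array([(uv[0]-d["cx"])/f,-(uv[1]-d["cy"])/f,-1]); c=o["tool_pos"]+R@M[:3,3]; return (c+r*(z-c[2])/r[2])[:2]
E
python3 -c "
from h import *
for p in [(-.07,0),(.025,0),(.025,.11),(.025,-.11)]: print(slab(*p).round(4))
go(.584,.034,.2,79.4)"
```

```text
[0.5026 0.0323]
[0.596  0.0148]
[0.6162 0.1229]
[ 0.5757 -0.0933]
pos [0.1719 0.6006 0.2494] head 164.0 slide [-0.5521 -0.4313  0.0498] spin 84.6 t 0.25 q6 -0.12
```

Request:
arm_command([
  {"slide": [-0.552,-0.431,0.04],"spin": 84.6,"gripper": 1},
  {"slide": [-0.552,-0.431,0.04],"spin": 84.6,"gripper": 1},
  {"slide": [-0.552,-0.431,0.04],"spin": 84.6,"gripper": 1},
  {"slide": [-0.552,-0.431,0.04],"spin": 84.6,"gripper": 1},
  {"slide": [-0.552,-0.431,0.04],"spin": 84.6,"gripper": 1},
  {"slide": [-0.552,-0.431,0.04],"spin": 84.6,"gripper": 1},
  {"slide": [-0.552,-0.431,0.04],"spin": 84.6,"gripper": 1},
  {"slide": [-0.552,-0.431,0.04],"spin": 84.6,"gripper": 1},
])

```text
t: 0.92
tool_pos: [0.3685, 0.33, 0.231]
tool_rot: [1.882, 2.515, 0.001]
contact_force: [1.1, -0.4, -0.4]
opening: 0.0855
grip_force: 0.0
```

```bash
python3 -c "
from h import *
go(.584,.034,.2,79.4)"
```

```text
pos [0.3685 0.33   0.231 ] head 106.4 slide [-0.3448  0.1232  0.031 ] spin 27.0 t 0.92 q6 0.29
```

Request:
arm_command([
  {"slide": [-0.345,0.123,0.031],"spin": 27,"gripper": 1},
  {"slide": [-0.345,0.123,0.031],"spin": 27,"gripper": 1},
  {"slide": [-0.345,0.123,0.031],"spin": 27,"gripper": 1},
  {"slide": [-0.345,0.123,0.031],"spin": 27,"gripper": 1},
  {"slide": [-0.345,0.123,0.031],"spin": 27,"gripper": 1},
  {"slide": [-0.345,0.123,0.031],"spin": 27,"gripper": 1},
  {"slide": [-0.345,0.123,0.031],"spin": 27,"gripper": 1},
  {"slide": [-0.345,0.123,0.031],"spin": 27,"gripper": 1},
])

```text
t: 1.58
tool_pos: [0.5655, 0.0623, 0.2028]
tool_rot: [2.412, 2.013, 0.001]
contact_force: [0.7, 1.0, 0.1]
opening: 0.0855
grip_force: 0.0
```

```bash
python3 -c "
from h import *
go(.584,.034,.17,79.4)"
```

```text
pos [0.5655 0.0623 0.2028] head 79.7 slide [-0.0245  0.0232  0.0328] spin 0.3 t 1.58 q6 0.16
```

Request:
arm_command([
  {"slide": [-0.024,0.023,0.033],"spin": 0,"gripper": 1},
  {"slide": [-0.024,0.023,0.033],"spin": 0,"gripper": 1},
  {"slide": [-0.024,0.023,0.033],"spin": 0,"gripper": 1},
  {"slide": [-0.024,0.023,0.033],"spin": 0,"gripper": 1},
])

```text
t: 1.92
tool_pos: [0.5826, 0.0368, 0.1695]
tool_rot: [-2.411, -2.012, 0.001]
contact_force: [0.4, 0.4, -0.2]
opening: 0.0858
grip_force: 0.0
```

```bash
cat > w.py <<'E'
from h import *
import sys
# wrist shot: save, print reprojections of given points "x,y,z"
o=status.get_obs(); d=imaging.get_image("wrist"); cv2.imwrite(f"pics/{sys.argv[1]}.png",d["frame"][:,:,::-1])
import pickle; pickle.dump((o,{k:d[k] for k in d}),open(f"pics/{sys.argv[1]}.pkl","wb"))
for a in sys.argv[2:]: print(a,wproj([float(v) for v in a.split(",")],o,d).round(1))
E
python3 w.py w1 .584,.034,.06 .596,.0148,.02 .5754,-.0933,.03 .6162,.1229,.03; python3 -c "
from h import *
go(.584,.034,.045,79.4)"
```

```text
.584,.034,.06 [278.9 218.3]
.596,.0148,.02 [294.3 221.8]
.5754,-.0933,.03 [292.1 324.1]
.6162,.1229,.03 [297.9 100.9]
pos [0.5829 0.0373 0.1705] head 79.8 slide [-0.0031  0.0016  0.1255] spin 0.4 t 1.97 q6 0.11
```

View pics/w1.png

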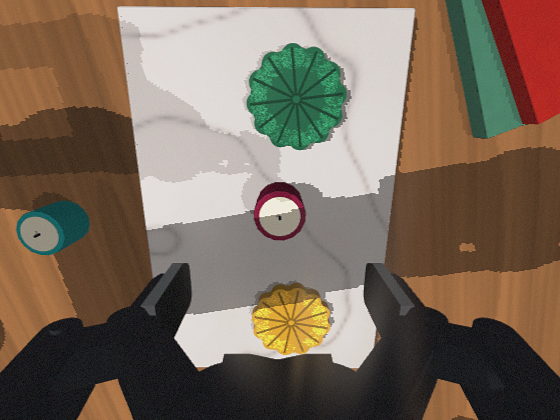

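The candle's top is centred at (279,215), the green veins meet at (296,99) and the gold at (291,322). All lie within 2–3 px of the predictions, so about 1 mm. I'll descend.

Request:
arm_command([
  {"slide": [-0.002,0.001,0.042],"spin": 0,"gripper": 1},
  {"slide": [-0.002,0.001,0.084],"spin": 0,"gripper": 1},
  {"slide": [-0.002,0.001,0.11],"spin": 0,"gripper": 1},
  {"slide": [-0.002,0.001,0.125],"spin": 0,"gripper": 1},
  {"slide": [-0.002,0.001,0.125],"spin": 0,"gripper": 1},
  {"slide": [-0.002,0.001,0.125],"spin": 0,"gripper": -0.2},
  {"slide": [-0.002,0.001,0.125],"spin": 0,"gripper": -0.2},
  {"slide": [-0.002,0.001,0.125],"spin": 0,"gripper": -0.2},
], newtons=30)

```text
t: 2.63
tool_pos: [0.5856, 0.0348, 0.0479]
tool_rot: [2.408, 2.013, 0.006]
contact_force: [0.3, -0.0, -0.2]
opening: 0.0517
grip_force: 0.0
```

Request:
arm_command([
  {"slide": [0,0,0],"spin": 0,"gripper": -0.5},
  {"slide": [0,0,0],"spin": 0,"gripper": -0.5},
  {"slide": [0,0,0],"spin": 0,"gripper": -0.5},
  {"slide": [0,0,0],"spin": 0,"gripper": -0.5},
  {"slide": [0,0,0],"spin": 0,"gripper": -0.5},
])

```text
t: 3.05
tool_pos: [0.5855, 0.0346, 0.0478]
tool_rot: [2.41, 2.012, 0.005]
contact_force: [-1.7, 0.8, 6.6]
opening: 0.0435
grip_force: 30.7
```

```bash
python3 -c "
from h import *
o,d=__import__('pickle').load(open('pics/w1.pkl','rb'))
print(wonz((279.5,215),.06,o,d),wonz((296,99),.03,o,d),wonz((291,322),.03,o,d))
go(.5026,.0323,.085,79.4)"
```

```text
[0.58501675 0.03676701] [0.61485595 0.12464072] [ 0.57469706 -0.09050591]
pos [0.5855 0.0346 0.0478] head 79.7 slide [-0.017  -0.081  -0.0376] spin 0.3 t 3.05 q6 0.11
```

Request:
arm_command([
  {"slide": [0,0,-0.025],"spin": 0,"gripper": -0.5},
  {"slide": [0,0,-0.035],"spin": 0,"gripper": -0.5},
  {"slide": [-0.006,-0.028,-0.035],"spin": 0,"gripper": -0.5},
  {"slide": [-0.011,-0.055,-0.035],"spin": 0,"gripper": -0.5},
  {"slide": [-0.017,-0.0815,-0.035],"spin": 0,"gripper": -0.5},
  {"slide": [-0.017,-0.0815,-0.035],"spin": 0,"gripper": -0.5},
  {"slide": [-0.017,-0.0815,-0.02],"spin": 0,"gripper": -0.5},
  {"slide": [-0.017,-0.0815,-0.008],"spin": 0,"gripper": -0.5},
])

```text
t: 3.72
tool_pos: [0.5015, 0.0321, 0.0537]
tool_rot: [2.409, 2.012, 0.004]
contact_force: [-0.3, -0.0, -1.2]
opening: 0.0433
grip_force: 31.3
```

```bash
python3 -c "
from h import *
go(.502,.0325,.0485,79.4)"
```

```text
pos [0.5015 0.0321 0.0537] head 79.7 slide [0.0005 0.0004 0.0052] spin 0.3 t 3.72 q6 0.1
```

Request:
arm_command([
  {"slide": [0,0,0.004],"spin": 0,"gripper": -0.5},
  {"slide": [0,0,0.0075],"spin": 0,"gripper": -0.5},
  {"slide": [0,0,0.0075],"spin": 0,"gripper": -0.5},
  {"slide": [0,0,0.0075],"spin": 0,"gripper": 0.3},
  {"slide": [0,0,0.0075],"spin": 0,"gripper": 0.8},
  {"slide": [0,0,0.0075],"spin": 0,"gripper": 0.8},
  {"slide": [0,0,-0.03],"spin": 0,"gripper": 0.8},
  {"slide": [0,0,-0.07],"spin": 0,"gripper": 0.8},
])

```text
t: 4.38
tool_pos: [0.4975, 0.0324, 0.1199]
tool_rot: [-2.407, -2.009, 0.01]
contact_force: [0.6, 0.3, 0.5]
opening: 0.0767
grip_force: 0.0
```

```bash
python3 -c "
from h import *
go(.5675,-.353,.17,170)"
```

```text
pos [0.4975 0.0324 0.1199] head 79.7 slide [-0.3668  0.1371 -0.0511] spin -90.3 t 4.38 q6 0.09
```

Request:
arm_command([
  {"slide": [-0.367,0.137,-0.06],"spin": -65,"gripper": 1},
  {"slide": [-0.367,0.137,-0.06],"spin": -65,"gripper": 1},
  {"slide": [-0.367,0.137,-0.06],"spin": -65,"gripper": 1},
  {"slide": [-0.367,0.137,-0.06],"spin": -65,"gripper": 1},
  {"slide": [-0.367,0.137,-0.06],"spin": -65,"gripper": 1},
  {"slide": [-0.367,0.137,-0.06],"spin": -65,"gripper": 1},
  {"slide": [-0.367,0.137,-0.06],"spin": -65,"gripper": 1},
  {"slide": [-0.367,0.137,-0.06],"spin": -65,"gripper": 1},
])

```text
t: 5.05
tool_pos: [0.5564, -0.28, 0.171]
tool_rot: [-1.205, -2.901, -0.0]
contact_force: [0.4, 0.5, 0.5]
opening: 0.0852
grip_force: 0.0
```

```bash
python3 -c "
from h import *
print('ewer top',onz('scene',(164,322),.15),'base',onz('scene',(174.5,350),0))
go(.5675,-.353,.18,145)"
```

```text
ewer top [ 0.68792147 -0.3356941 ] base [ 0.68716756 -0.34467766]
pos [ 0.5576 -0.2873  0.173 ] head 134.9 slide [-0.0535 -0.0394 -0.0065] spin -10.1 t 5.1 q6 -1.38
```

Request:
arm_command([
  {"slide": [-0.053,-0.039,-0.006],"spin": -10,"gripper": 1},
  {"slide": [-0.053,-0.039,-0.006],"spin": -10,"gripper": 1},
  {"slide": [-0.053,-0.039,-0.006],"spin": -10,"gripper": 1},
  {"slide": [-0.053,-0.039,-0.006],"spin": -10,"gripper": 1},
  {"slide": [-0.053,-0.039,-0.006],"spin": -10,"gripper": 1},
])

```text
t: 5.52
tool_pos: [0.5656, -0.3422, 0.1764]
tool_rot: [-0.958, -2.991, -0.001]
contact_force: [-0.2, 0.2, -0.0]
opening: 0.0856
grip_force: 0.0
```

```bash
python3 w.py w2 .5675,-.353,.04 .444,-.3305,.115; python3 -c "
from h import *
go(.5675,-.353,.025,145)"
```

```text
.5675,-.353,.04 [268.5 214.4]
.444,-.3305,.115 [168.9  62.6]
pos [ 0.5656 -0.3417  0.1764] head 144.5 slide [-0.0083 -0.0081  0.1514] spin -0.5 t 5.57 q6 -1.61
```

View pics/w2.png

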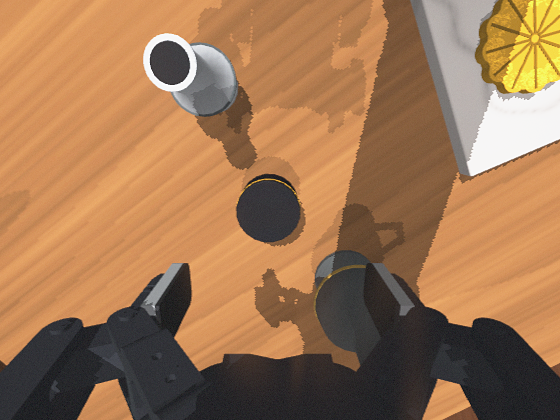

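The plinth's top is at (268,211) against a predicted (268,214), and the silver mouth at (169,61) is as predicted. The fingers clear the ewer, so I'll descend.

Request:
arm_command([
  {"slide": [-0.007,-0.008,0.03],"spin": 0,"gripper": 1},
  {"slide": [-0.007,-0.008,0.07],"spin": 0,"gripper": 1},
  {"slide": [-0.007,-0.008,0.11],"spin": 0,"gripper": 1},
  {"slide": [-0.007,-0.008,0.14],"spin": 0,"gripper": 1},
  {"slide": [-0.007,-0.008,0.15],"spin": 0,"gripper": 1},
  {"slide": [-0.007,-0.008,0.15],"spin": 0,"gripper": 1},
  {"slide": [-0.007,-0.008,0.15],"spin": 0,"gripper": 0},
  {"slide": [-0.007,-0.008,0.15],"spin": 0,"gripper": 0},
])

```text
t: 6.23
tool_pos: [0.5687, -0.3544, 0.0304]
tool_rot: [0.955, 2.988, -0.003]
contact_force: [-0.4, -0.2, 0.6]
opening: 0.0637
grip_force: 0.0
```

Request:
arm_command([
  {"slide": [0,0,0],"spin": 0,"gripper": 0},
  {"slide": [0,0,0],"spin": 0,"gripper": 0},
  {"slide": [0,0,0],"spin": 0,"gripper": 0},
  {"slide": [0,0,0],"spin": 0,"gripper": 0},
], newtons=45)

```text
t: 6.57
tool_pos: [0.569, -0.355, 0.031]
tool_rot: [0.955, 2.987, -0.003]
contact_force: [0.6, 1.2, 7.1]
opening: 0.0586
grip_force: 49.8
```

```bash
python3 -c "
from h import *
o,d=__import__('pickle').load(open('pics/w2.pkl','rb'))
print(wonz((268,211),.04,o,d),wonz((169,61),.115,o,d))
go(.5955,.016,.125,169.4)"
```

```text
[ 0.5645952 -0.351451 ] [ 0.44341935 -0.3299395 ]
pos [ 0.569 -0.355  0.031] head 144.5 slide [ 0.193   0.3176 -0.0951] spin -24.9 t 6.57 q6 -1.62
```

Request:
arm_command([
  {"slide": [0,0,-0.03],"spin": 0,"gripper": 0},
  {"slide": [0,0,-0.07],"spin": 0,"gripper": 0},
  {"slide": [0,0,-0.1],"spin": 0,"gripper": 0},
  {"slide": [0.02,0.035,-0.1],"spin": -5,"gripper": 0},
  {"slide": [0.191,0.32,-0.1],"spin": -25,"gripper": 0},
  {"slide": [0.191,0.32,-0.1],"spin": -25,"gripper": 0},
  {"slide": [0.191,0.32,-0.1],"spin": -25,"gripper": 0},
  {"slide": [0.191,0.32,-0.1],"spin": -25,"gripper": 0},
])

```text
t: 7.23
tool_pos: [0.5836, -0.1456, 0.1277]
tool_rot: [0.282, 3.128, -0.0]
contact_force: [1.5, -0.7, -1.7]
opening: 0.0585
grip_force: 49.7
```

```bash
python3 -c "
from h import *
go(.599,.0153,.09,169.4)"
```

```text
pos [ 0.5836 -0.1456  0.1277] head 169.7 slide [0.0137 0.161  0.0377] spin 0.3 t 7.23 q6 -1.76
```

Request:
arm_command([
  {"slide": [0.0137,0.14,0.01],"spin": 0,"gripper": 0},
  {"slide": [0.0137,0.14,0.02],"spin": 0,"gripper": 0},
  {"slide": [0.0137,0.14,0.03],"spin": 0,"gripper": 0},
  {"slide": [0.0137,0.14,0.03],"spin": 0,"gripper": 0},
  {"slide": [0.0137,0.14,0.03],"spin": 0,"gripper": 0},
  {"slide": [0.0137,0.14,0.03],"spin": 0,"gripper": 0},
])

```text
t: 7.73
tool_pos: [0.5953, -0.0062, 0.0968]
tool_rot: [-0.283, -3.128, 0.001]
contact_force: [-0.3, -0.1, -2.4]
opening: 0.0585
grip_force: 49.7
```

```bash
python3 w.py w3 .5948,.0171,.02 .5014,.0346,.06; python3 -c "
from h import *
go(.599,.0153,.0535,169.4)"
```

```text
.5948,.0171,.02 [309.  222.5]
.5014,.0346,.06 [324.5  66.4]
pos [ 0.5959 -0.0073  0.0975] head 169.6 slide [0.001  0.0228 0.044 ] spin 0.2 t 7.78 q6 -1.53
```

View pics/w3.png

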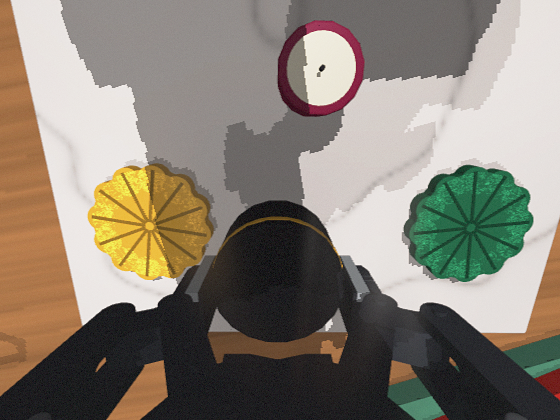

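The plum candle's top is at (321,68) against a planned (324,66), so it is placed well. The plinth in hand has its top disc at about (279,281). The gold leaf's centre is at (150,226) and the green's at (471,228).

```bash
python3 -c "
from h import *
o,d=__import__('pickle').load(open('pics/w3.pkl','rb'))
f=d['frame'].astype(int); 
z=o['tool_pos'][2]+.009
print('disc',wonz((279,281),z,o,d), 'rim', [wonz(p,z,o,d).round(4) for p in [(215,281),(343,281),(279,342),(279,219)]])
g=wonz((150,226),.03,o,d);e=wonz((471,228),.03,o,d);print(g,e,(g+e)/2,'candle',wonz((321,68),.06,o,d),o['tool_pos'])
u=(e-g)/np.linalg.norm(e-g); c=wonz((321,68),.06,o,d)-(g+e)/2; print(c@u, c@[u[1],-u[0]])
"
```

```text
disc [ 0.58829245 -0.00405837] rim [array([ 0.5833, -0.0315]), array([0.5933, 0.0233]), array([ 0.6198, -0.0097]), array([0.5603, 0.001 ])]
[ 0.57433679 -0.09054864] [0.61494293 0.1249186 ] [0.59463986 0.01718498] candle [0.50179157 0.03281827] [ 0.59532902 -0.00615876  0.09681847]
-0.001832293506925015 -0.09413738023938363
```

Request:
arm_command([
  {"slide": [0,0.023,0],"spin": 0,"gripper": 0},
  {"slide": [0,0.023,0.015],"spin": 0,"gripper": 0},
  {"slide": [0,0.023,0.03],"spin": 0,"gripper": 0},
  {"slide": [0,0.023,0.038],"spin": 0,"gripper": 0},
  {"slide": [0,0.023,0.042],"spin": 0,"gripper": 0},
  {"slide": [0,0.023,0.044],"spin": 0,"gripper": 0},
  {"slide": [0,0.023,0.044],"spin": 0,"gripper": 0},
])

```text
t: 8.37
tool_pos: [0.6002, 0.0147, 0.0533]
tool_rot: [0.288, 3.128, -0.0]
contact_force: [-0.3, -0.9, -2.1]
opening: 0.0586
grip_force: 50.0
```

```bash
python3 -c "
from h import *
go(.6,.0153,.051,169.4)"
```

```text
pos [0.6002 0.0147 0.0533] head 169.5 slide [0.0003 0.0006 0.0023] spin 0.1 t 8.37 q6 -1.49
```

Request:
arm_command([
  {"slide": [0,0.0005,0.0025],"spin": 0,"gripper": 0},
  {"slide": [0,0.0005,0.0025],"spin": 0,"gripper": 0},
  {"slide": [0,0.0005,0.0025],"spin": 0,"gripper": 0.85},
  {"slide": [0,0.0005,0.0025],"spin": 0,"gripper": 0.85},
  {"slide": [0,0.0005,0.0025],"spin": 0,"gripper": 0.85},
  {"slide": [0,0.0005,-0.03],"spin": 0,"gripper": 0.85},
  {"slide": [0,0.0005,-0.07],"spin": 0,"gripper": 0.85},
  {"slide": [0,0.0005,-0.11],"spin": 0,"gripper": 0.85},
])

```text
t: 9.03
tool_pos: [0.5992, 0.0161, 0.1636]
tool_rot: [-0.286, -3.126, -0.0]
contact_force: [1.3, -0.0, 0.6]
opening: 0.0788
grip_force: 0.0
```

Request:
arm_command([
  {"slide": [0,0,-0.03],"spin": 0,"gripper": 1},
  {"slide": [0,0,-0.03],"spin": 0,"gripper": 1},
  {"slide": [0,0,-0.03],"spin": 0,"gripper": 1},
])

```text
t: 9.28
tool_pos: [0.6021, 0.0159, 0.1973]
tool_rot: [0.286, 3.121, -0.0]
contact_force: [-0.1, -0.2, -0.4]
opening: 0.0857
grip_force: 0.0
```

```bash
python3 w.py w4 .5946,.0172,.06 ; python3 -c "
from h import *
go(.56,.3465,.25,169)"
```

```text
.5946,.0172,.06 [276.9 196.6]
pos [0.6007 0.016  0.1945] head 169.5 slide [ 0.0998  0.3176 -0.0557] spin 0.5 t 9.33 q6 -1.49
```

View pics/w4.png

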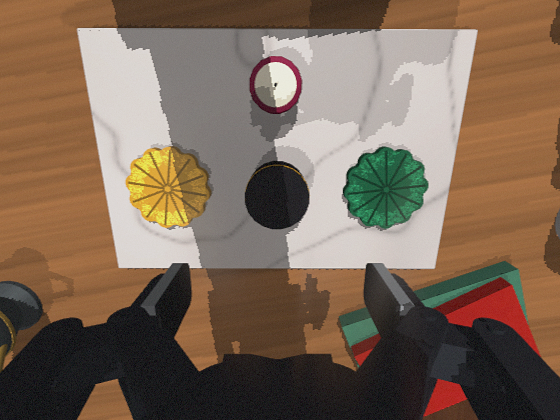

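The plinth's top is at (277,196) with 276.9, 196.6 expected, so it stands exactly midway between the leaves. Next is the blue vase.

Request:
arm_command([
  {"slide": [0.1,0.3,-0.055],"spin": 0,"gripper": 1},
  {"slide": [0.1,0.3,-0.055],"spin": 0,"gripper": 1},
  {"slide": [0.1,0.3,-0.055],"spin": 0,"gripper": 1},
  {"slide": [0.1,0.3,-0.055],"spin": 0,"gripper": 1},
  {"slide": [0.1,0.3,-0.055],"spin": 0,"gripper": 1},
  {"slide": [0.1,0.3,-0.055],"spin": 0,"gripper": 1},
  {"slide": [0.1,0.3,-0.055],"spin": 0,"gripper": 1},
  {"slide": [0.1,0.3,-0.055],"spin": 0,"gripper": 1},
])

```text
t: 10.0
tool_pos: [0.5545, 0.3321, 0.2462]
tool_rot: [-0.283, -3.126, 0.001]
contact_force: [0.0, 0.3, 0.1]
opening: 0.0852
grip_force: 0.0
```

Request:
arm_command([
  {"slide": [0,0.018,0],"spin": 0,"gripper": 1},
  {"slide": [0,0.018,0],"spin": 0,"gripper": 1},
  {"slide": [0,0.018,0],"spin": 0,"gripper": 1},
  {"slide": [0,0.018,0],"spin": 0,"gripper": 1},
])

```text
t: 10.33
tool_pos: [0.559, 0.3459, 0.246]
tool_rot: [-0.287, -3.126, 0.003]
contact_force: [-1.0, -0.6, -0.4]
opening: 0.0851
grip_force: 0.0
```

```bash
python3 w.py w5 .5605,.3465,.145 .5605,.3465,0 .4225,.3305,.13; python3 -c "
from h import *
go(.5605,.3465,.123,169)"
```

```text
.5605,.3465,.145 [278.5 220. ]
.5605,.3465,0 [278.2 183.9]
.4225,.3305,.13 [222.   38.1]
pos [0.5592 0.3456 0.2465] head 169.5 slide [-0.0013  0.0014  0.1235] spin 0.5 t 10.38 q6 -0.95
```

View pics/w5.png

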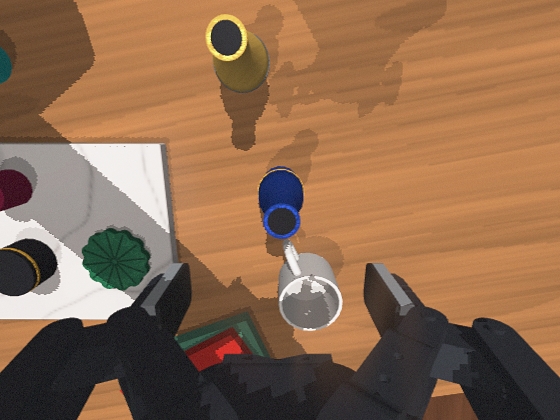

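The blue mouth is at (282,221) and the brass mouth at (227,38), both about 2 mm to the left of the predictions. I'll descend on the blue neck.

Request:
arm_command([
  {"slide": [-0.001,0.003,0.02],"spin": 0,"gripper": 1},
  {"slide": [-0.001,0.003,0.055],"spin": 0,"gripper": 1},
  {"slide": [-0.001,0.003,0.09],"spin": 0,"gripper": 1},
  {"slide": [-0.001,0.003,0.115],"spin": 0,"gripper": 1},
  {"slide": [-0.001,0.003,0.1235],"spin": 0,"gripper": 1},
  {"slide": [-0.001,0.003,0.1235],"spin": 0,"gripper": 0},
  {"slide": [-0.001,0.003,0.1235],"spin": 0,"gripper": -0.3},
  {"slide": [-0.001,0.003,0.1235],"spin": 0,"gripper": -0.6},
], newtons=30)

```text
t: 11.05
tool_pos: [0.5627, 0.3499, 0.1275]
tool_rot: [0.287, 3.125, 0.003]
contact_force: [0.9, -1.0, 0.9]
opening: 0.0514
grip_force: 0.0
```

Request:
arm_command([
  {"slide": [0,0,0],"spin": 0,"gripper": -0.8},
  {"slide": [0,0,0],"spin": 0,"gripper": -0.8},
  {"slide": [0,0,0],"spin": 0,"gripper": -0.8},
  {"slide": [0,0,0],"spin": 0,"gripper": -0.8},
  {"slide": [0,0,0],"spin": 0,"gripper": -0.8},
  {"slide": [0,0,0],"spin": 0,"gripper": -0.8},
])

```text
t: 11.55
tool_pos: [0.5624, 0.3498, 0.1274]
tool_rot: [0.286, 3.125, 0.001]
contact_force: [-1.4, -2.5, 6.3]
opening: 0.0274
grip_force: 29.4
```

```bash
python3 -c "
from h import *
o,d=__import__('pickle').load(open('pics/w5.pkl','rb'))
print(wonz((282,221),.145,o,d),wonz((227,38),.13,o,d))
go(.5946,.0172,.21,169.4)"
```

```text
[0.56183701 0.34910506] [0.42311307 0.33404874]
pos [0.5624 0.3498 0.1274] head 169.5 slide [-0.0923 -0.3211 -0.0827] spin 0.1 t 11.55 q6 -0.94
```

Request:
arm_command([
  {"slide": [0,0,-0.02],"spin": 0,"gripper": -0.8},
  {"slide": [0,0,-0.05],"spin": 0,"gripper": -0.8},
  {"slide": [0,0,-0.085],"spin": 0,"gripper": -0.8},
  {"slide": [-0.01,-0.03,-0.1],"spin": 0,"gripper": -0.8},
  {"slide": [-0.02,-0.065,-0.1],"spin": 0,"gripper": -0.8},
  {"slide": [-0.03,-0.1,-0.1],"spin": 0,"gripper": -0.8},
  {"slide": [-0.04,-0.135,-0.1],"spin": 0,"gripper": -0.8},
  {"slide": [-0.05,-0.17,-0.1],"spin": 0,"gripper": -0.8},
], newtons=40)

```text
t: 12.22
tool_pos: [0.5787, 0.172, 0.2241]
tool_rot: [-0.285, -3.128, -0.0]
contact_force: [0.2, -0.2, -3.1]
opening: 0.0269
grip_force: 40.2
```

```bash
python3 -c "
from h import *
go(.5952,.0175,.22,169.4)"
```

```text
pos [0.5787 0.172  0.2241] head 169.6 slide [-0.0442 -0.149   0.004 ] spin 0.2 t 12.22 q6 -1.22
```

Request:
arm_command([
  {"slide": [-0.01,-0.035,0],"spin": 0,"gripper": -0.8},
  {"slide": [-0.02,-0.07,0],"spin": 0,"gripper": -0.8},
  {"slide": [-0.03,-0.1,0],"spin": 0,"gripper": -0.8},
  {"slide": [-0.041,-0.125,0],"spin": 0,"gripper": -0.8},
  {"slide": [-0.044,-0.138,0],"spin": 0,"gripper": -0.8},
  {"slide": [-0.044,-0.14,0],"spin": 0,"gripper": -0.8},
  {"slide": [-0.044,-0.14,0],"spin": 0,"gripper": -0.8},
])

```text
t: 12.8
tool_pos: [0.5968, 0.0275, 0.2241]
tool_rot: [-0.288, -3.127, -0.001]
contact_force: [-0.1, -0.4, -2.5]
opening: 0.0269
grip_force: 40.3
```

```bash
python3 -c "
from h import *
go(.5952,.0175,.1885,169.4)"
```

```text
pos [0.5968 0.0275 0.2241] head 169.5 slide [-0.0003 -0.0102  0.0356] spin 0.1 t 12.8 q6 -1.47
```

Request:
arm_command([
  {"slide": [0,-0.006,0],"spin": 0,"gripper": -0.8},
  {"slide": [0,-0.01,0],"spin": 0,"gripper": -0.8},
  {"slide": [0,-0.01,0.01],"spin": 0,"gripper": -0.8},
  {"slide": [0,-0.01,0.02],"spin": 0,"gripper": -0.8},
  {"slide": [0,-0.01,0.028],"spin": 0,"gripper": -0.8},
  {"slide": [0,-0.01,0.033],"spin": 0,"gripper": -0.8},
  {"slide": [0,-0.01,0.033],"spin": 0,"gripper": -0.8},
])

```text
t: 13.38
tool_pos: [0.594, 0.0183, 0.1888]
tool_rot: [-0.285, -3.124, -0.0]
contact_force: [-0.1, 0.3, -3.8]
opening: 0.0272
grip_force: 40.3
```

```bash
python3 w.py w6; python3 - <<'E'
from h import *
go(.5952,.0175,.1874,169.4)
f=cam("side")[4]; g=cam("scene")[4]
cv2.imwrite("pics/c6.png",np.hstack([cv2.resize(f[140:260,230:330],None,fx=4,fy=4),cv2.resize(g[130:250,260:360],None,fx=4,fy=4)])[:,:,::-1])
E
```

```text
pos [0.5946 0.0182 0.19  ] head 169.6 slide [-0.0007 -0.0006  0.0026] spin 0.2 t 13.43 q6 -1.48
```

View pics/c6.png

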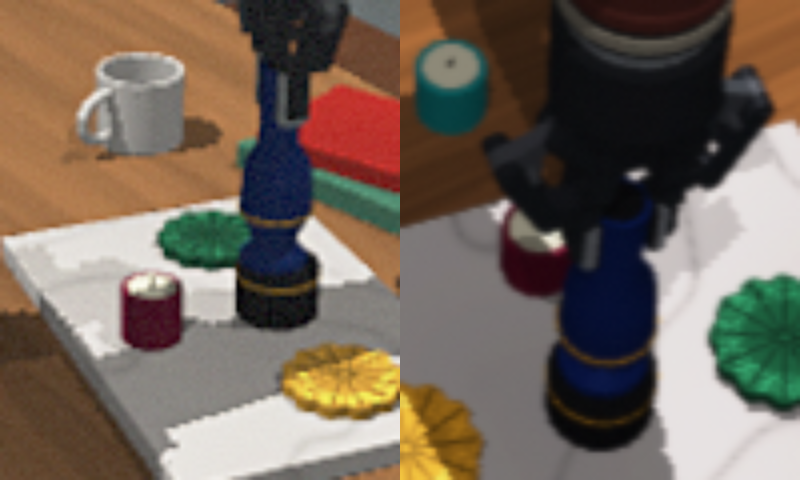

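The crops show the blue vase upright and centred just above the plinth. I'll set it down and release.

Request:
arm_command([
  {"slide": [-0.0005,-0.0005,0.0015],"spin": 0,"gripper": -0.8},
  {"slide": [-0.0005,-0.0005,0.003],"spin": 0,"gripper": -0.8},
  {"slide": [-0.0005,-0.0005,0.003],"spin": 0,"gripper": -0.8},
  {"slide": [-0.0005,-0.0005,0.003],"spin": 0,"gripper": 0.5},
  {"slide": [-0.0005,-0.0005,0.003],"spin": 0,"gripper": 0.8},
  {"slide": [-0.0005,-0.0005,0.003],"spin": 0,"gripper": 0.8},
  {"slide": [-0.0005,-0.0005,-0.02],"spin": 0,"gripper": 0.8},
  {"slide": [-0.0005,-0.0005,-0.06],"spin": 0,"gripper": 0.8},
], newtons=30)

```text
t: 14.2
tool_pos: [0.593, 0.0175, 0.2467]
tool_rot: [-0.286, -3.118, -0.0]
contact_force: [0.7, -0.1, -0.1]
opening: 0.0769
grip_force: 0.0
```

Request:
arm_command([
  {"slide": [0,0,-0.03],"spin": 0,"gripper": 1},
  {"slide": [0,0,-0.03],"spin": 0,"gripper": 1},
  {"slide": [0,0,-0.03],"spin": 0,"gripper": 1},
])

```text
t: 14.45
tool_pos: [0.5974, 0.0171, 0.2858]
tool_rot: [0.286, 3.121, -0.0]
contact_force: [0.4, -0.2, -1.5]
opening: 0.0854
grip_force: 0.0
```

```bash
python3 w.py w7 .5946,.0172,.205; python3 -c "
from h import *
go(.423,.3335,.24,169.4)"
```

```text
.5946,.0172,.205 [276.4 222.3]
pos [0.5963 0.0172 0.2831] head 169.5 slide [0.228  0.2795 0.0425] spin 0.1 t 14.5 q6 -1.48
```

View pics/w7.png

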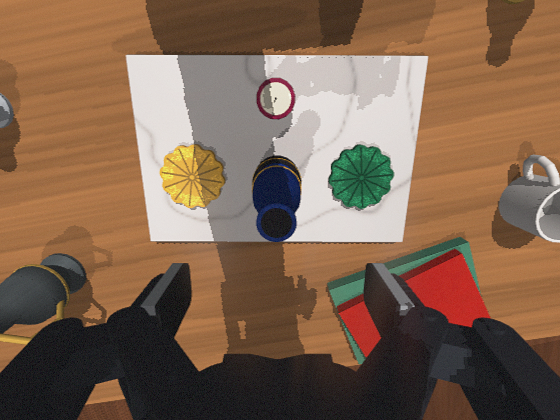

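The blue mouth is at (276,223) with (276,222) expected, so it stands upright and centred. Next is the brass vase.

Request:
arm_command([
  {"slide": [0.228,0.279,0],"spin": 0,"gripper": 1},
  {"slide": [0.228,0.279,0],"spin": 0,"gripper": 1},
  {"slide": [0.228,0.279,0],"spin": 0,"gripper": 1},
  {"slide": [0.228,0.279,0.04],"spin": 0,"gripper": 1},
  {"slide": [0.228,0.279,0.04],"spin": 0,"gripper": 1},
  {"slide": [0.228,0.279,0.04],"spin": 0,"gripper": 1},
  {"slide": [0.228,0.279,0.04],"spin": 0,"gripper": 1},
  {"slide": [0.228,0.279,0.04],"spin": 0,"gripper": 1},
])

```text
t: 15.17
tool_pos: [0.4346, 0.3079, 0.2444]
tool_rot: [-0.287, -3.126, 0.002]
contact_force: [0.4, -0.5, -0.6]
opening: 0.0857
grip_force: 0.0
```

```bash
python3 -c "
from h import *
go(.423,.3335,.22,169.4)"
```

```text
pos [0.4346 0.3079 0.2444] head 169.5 slide [0.016  0.0231 0.0244] spin 0.1 t 15.17 q6 -0.91
```

Request:
arm_command([
  {"slide": [0.01,0.015,0.024],"spin": 0,"gripper": 1},
  {"slide": [0.01,0.015,0.024],"spin": 0,"gripper": 1},
  {"slide": [0.01,0.015,0.024],"spin": 0,"gripper": 1},
  {"slide": [0.01,0.015,0.024],"spin": 0,"gripper": 1},
])

```text
t: 15.5
tool_pos: [0.4295, 0.3228, 0.2219]
tool_rot: [-0.287, -3.127, 0.002]
contact_force: [-0.3, -0.4, -0.2]
opening: 0.0853
grip_force: 0.0
```

```bash
python3 w.py w8 .423,.3335,.13; python3 - <<'E'
from h import *
go(.423,.3335,.108,169.4)
o,d=__import__('pickle').load(open('pics/w8.pkl','rb')); u,v=wproj([.423,.3335,.13],o,d).astype(int)
print(u-50,v-50); cv2.imwrite("pics/c8.png",cv2.resize(d["frame"][v-50:v+50,u-50:u+50],None,fx=4,fy=4)[:,:,::-1])
E
```

```text
.423,.3335,.13 [289.6 211.5]
pos [0.4302 0.3227 0.2229] head 169.5 slide [0.0091 0.0094 0.1149] spin 0.1 t 15.55 q6 -0.88
239 161
```

View pics/c8.png

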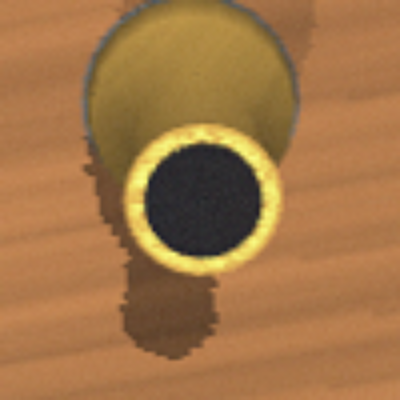

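The brass mouth is at (290,211), exactly as predicted. I'll descend and grip.

Request:
arm_command([
  {"slide": [0.0085,0.0095,0.01],"spin": 0,"gripper": 1},
  {"slide": [0.0085,0.0095,0.04],"spin": 0,"gripper": 1},
  {"slide": [0.0085,0.0095,0.075],"spin": 0,"gripper": 1},
  {"slide": [0.0085,0.0095,0.105],"spin": 0,"gripper": 1},
  {"slide": [0.0085,0.0095,0.115],"spin": 0,"gripper": 1},
  {"slide": [0.0085,0.0095,0.115],"spin": 0,"gripper": 0},
  {"slide": [0.0085,0.0095,0.115],"spin": 0,"gripper": -0.4},
  {"slide": [0.0085,0.0095,0.115],"spin": 0,"gripper": -0.8},
])

```text
t: 16.22
tool_pos: [0.4246, 0.3351, 0.1103]
tool_rot: [0.287, 3.125, 0.004]
contact_force: [0.1, 0.3, -0.5]
opening: 0.0519
grip_force: 0.0
```

Request:
arm_command([
  {"slide": [0,0,0],"spin": 0,"gripper": -0.8},
  {"slide": [0,0,0],"spin": 0,"gripper": -0.8},
  {"slide": [0,0,0],"spin": 0,"gripper": -0.8},
  {"slide": [0,0,0],"spin": 0,"gripper": -0.8},
  {"slide": [0,0,0],"spin": 0,"gripper": -0.8},
  {"slide": [0,0,0],"spin": 0,"gripper": -0.8},
], newtons=40)

```text
t: 16.72
tool_pos: [0.4244, 0.3349, 0.1102]
tool_rot: [0.286, 3.125, 0.003]
contact_force: [-0.4, -0.9, 6.3]
opening: 0.0272
grip_force: 38.9
```

```bash
python3 -c "
from h import *
go(.6149,.1249,.2,169.4)"
```

```text
pos [0.4244 0.3349 0.1102] head 169.5 slide [-0.2258 -0.1717 -0.0895] spin 0.1 t 16.72 q6 -0.86
```

Request:
arm_command([
  {"slide": [0,0,-0.02],"spin": 0,"gripper": -0.8},
  {"slide": [0,0,-0.05],"spin": 0,"gripper": -0.8},
  {"slide": [0,0,-0.08],"spin": 0,"gripper": -0.8},
  {"slide": [-0.02,-0.015,-0.09],"spin": 0,"gripper": -0.8},
  {"slide": [-0.048,-0.036,-0.09],"spin": 0,"gripper": -0.8},
  {"slide": [-0.076,-0.057,-0.09],"spin": 0,"gripper": -0.8},
  {"slide": [-0.104,-0.079,-0.09],"spin": 0,"gripper": -0.8},
  {"slide": [-0.132,-0.1,-0.09],"spin": 0,"gripper": -0.8},
])

```text
t: 17.38
tool_pos: [0.5351, 0.2107, 0.1977]
tool_rot: [-0.286, -3.129, -0.0]
contact_force: [0.7, 0.7, -2.1]
opening: 0.0272
grip_force: 39.6
```

Request:
arm_command([
  {"slide": [-0.028,-0.021,0],"spin": 0,"gripper": -0.8},
  {"slide": [-0.056,-0.042,0],"spin": 0,"gripper": -0.8},
  {"slide": [-0.08,-0.06,0],"spin": 0,"gripper": -0.8},
  {"slide": [-0.09,-0.068,0],"spin": 0,"gripper": -0.8},
  {"slide": [-0.094,-0.0715,0],"spin": 0,"gripper": -0.8},
  {"slide": [-0.094,-0.0715,0],"spin": 0,"gripper": -0.8},
  {"slide": [-0.094,-0.0715,0],"spin": 0,"gripper": -0.8},
])

```text
t: 17.97
tool_pos: [0.6132, 0.1254, 0.1973]
tool_rot: [-0.286, -3.127, -0.001]
contact_force: [-0.2, 1.6, -2.6]
opening: 0.027
grip_force: 39.6
```

```bash
python3 -c "
from h import *
go(.616,.125,.142,169.4)"
```

```text
pos [0.6132 0.1254 0.1973] head 169.6 slide [-0.0029  0.0001  0.0553] spin 0.2 t 17.97 q6 -1.31
```

Request:
arm_command([
  {"slide": [-0.0025,0,0.015],"spin": 0,"gripper": -0.8},
  {"slide": [-0.0025,0,0.03],"spin": 0,"gripper": -0.8},
  {"slide": [-0.0025,0,0.042],"spin": 0,"gripper": -0.8},
  {"slide": [-0.0025,0,0.05],"spin": 0,"gripper": -0.8},
  {"slide": [-0.0025,0,0.055],"spin": 0,"gripper": -0.8},
  {"slide": [-0.0025,0,0.055],"spin": 0,"gripper": -0.8},
  {"slide": [-0.0025,0,0.055],"spin": 0,"gripper": -0.8},
])

```text
t: 18.55
tool_pos: [0.6164, 0.1243, 0.1424]
tool_rot: [-0.286, -3.128, 0.0]
contact_force: [0.4, -0.1, -1.4]
opening: 0.0272
grip_force: 39.7
```

```bash
python3 -c "
from h import *
go(.616,.125,.1402,169.4)"
```

```text
pos [0.6164 0.1243 0.1424] head 169.5 slide [0.0006 0.0006 0.0022] spin 0.1 t 18.55 q6 -1.31
```

Request:
arm_command([
  {"slide": [0.0005,0.0005,0.0025],"spin": 0,"gripper": -0.8},
  {"slide": [0.0005,0.0005,0.0025],"spin": 0,"gripper": -0.8},
  {"slide": [0.0005,0.0005,0.0025],"spin": 0,"gripper": -0.8},
  {"slide": [0.0005,0.0005,0.0025],"spin": 0,"gripper": 0.4},
  {"slide": [0.0005,0.0005,0.0025],"spin": 0,"gripper": 0.6},
  {"slide": [0.0005,0.0005,0.0025],"spin": 0,"gripper": 0.6},
  {"slide": [0.0005,0.0005,-0.02],"spin": 0,"gripper": 0.6},
  {"slide": [0.0005,0.0005,-0.06],"spin": 0,"gripper": 0.6},
])

```text
t: 19.22
tool_pos: [0.6127, 0.1244, 0.1973]
tool_rot: [-0.286, -3.117, 0.003]
contact_force: [1.3, 0.1, -0.4]
opening: 0.0683
grip_force: 0.0
```

Request:
arm_command([
  {"slide": [0,0,-0.04],"spin": 0,"gripper": 1},
  {"slide": [0,0,-0.08],"spin": 0,"gripper": 1},
  {"slide": [0,0,-0.08],"spin": 0,"gripper": 1},
  {"slide": [0,0,-0.08],"spin": 0,"gripper": 1},
])

```text
t: 19.55
tool_pos: [0.618, 0.1249, 0.288]
tool_rot: [0.286, 3.12, 0.002]
contact_force: [0.2, 0.4, -0.2]
opening: 0.0852
grip_force: 0.0
```

```bash
python3 w.py w9 .6149,.1249,.16; python3 -c "
from h import *
go(.4435,-.33,.24,169.4)"
```

```text
.6149,.1249,.16 [276.2 204.1]
pos [0.6167 0.1247 0.2845] head 169.5 slide [ 0.0878 -0.4787  0.0438] spin 0.1 t 19.6 q6 -1.31
```

View pics/w9.png

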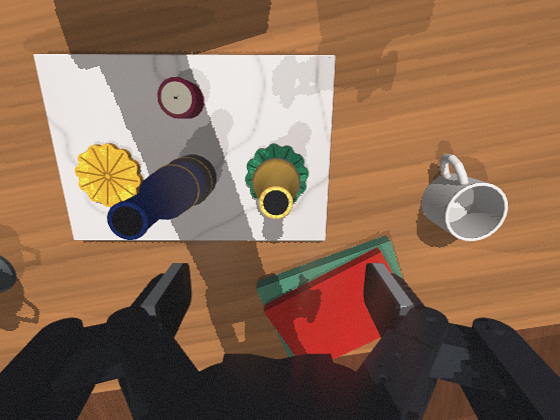

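The brass mouth is at (275,203) with (276,204) expected, centred on the green leaf. Next is the silver vase. Two cameras put it at (0.4435, -0.330), so no further picture is needed.

Request:
arm_command([
  {"slide": [0.088,-0.478,0],"spin": 0,"gripper": 1},
  {"slide": [0.088,-0.478,0],"spin": 0,"gripper": 1},
  {"slide": [0.088,-0.478,0],"spin": 0,"gripper": 1},
  {"slide": [0.088,-0.478,0],"spin": 0,"gripper": 1},
  {"slide": [0.088,-0.478,0],"spin": 0,"gripper": 1},
  {"slide": [0.088,-0.478,0],"spin": 0,"gripper": 1},
  {"slide": [0.088,-0.478,0],"spin": 0,"gripper": 1},
  {"slide": [0.088,-0.478,0],"spin": 0,"gripper": 1},
])

```text
t: 20.27
tool_pos: [0.4952, -0.1878, 0.2801]
tool_rot: [-0.286, -3.125, -0.002]
contact_force: [1.6, -0.4, 0.2]
opening: 0.0852
grip_force: 0.0
```

```bash
python3 -c "
from h import *
go(.4435,-.33,.2,169.4)"
```

```text
pos [ 0.4952 -0.1878  0.2801] head 169.5 slide [ 0.0248 -0.1493  0.08  ] spin 0.1 t 20.27 q6 -1.89
```

Request:
arm_command([
  {"slide": [0.023,-0.13,0.03],"spin": 0,"gripper": 1},
  {"slide": [0.023,-0.13,0.08],"spin": 0,"gripper": 1},
  {"slide": [0.023,-0.13,0.08],"spin": 0,"gripper": 1},
  {"slide": [0.023,-0.13,0.08],"spin": 0,"gripper": 1},
  {"slide": [0.023,-0.13,0.08],"spin": 0,"gripper": 1},
  {"slide": [0.023,-0.13,0.08],"spin": 0,"gripper": 1},
  {"slide": [0.023,-0.13,0.08],"spin": 0,"gripper": 1},
])

```text
t: 20.85
tool_pos: [0.4507, -0.3097, 0.2017]
tool_rot: [-0.287, -3.127, -0.003]
contact_force: [0.0, -0.3, 0.5]
opening: 0.0853
grip_force: 0.0
```

```bash
python3 w.py wa .4435,-.33,.115; python3 - <<'E'
from h import *
go(.4435,-.33,.093,169.4)
o,d=__import__('pickle').load(open('pics/wa.pkl','rb')); u,v=wproj([.4435,-.33,.115],o,d).astype(int)
g=cv2.cvtColor(d["frame"],cv2.COLOR_RGB2GRAY)[v-40:v+40,u-40:u+40]
n,l,s,c=cv2.connectedComponentsWithStats((g<60).astype(np.uint8))
for i in range(1,n):
  if s[i,4]>100: print(s[i],c[i]+[u-40,v-40],wonz(c[i]+[u-40,v-40],.115,o,d))
E
```

```text
.4435,-.33,.115 [248.5 219.9]
pos [ 0.4514 -0.3097  0.2028] head 169.6 slide [ 0.0041 -0.0215  0.1098] spin 0.2 t 20.9 q6 -2.13
[ 26  28  29  28 635] [248.22204724 220.47874016] [ 0.44393368 -0.33031739]
```

Request:
arm_command([
  {"slide": [0.0035,-0.0215,0],"spin": 0,"gripper": 1},
  {"slide": [0.0035,-0.0215,0.03],"spin": 0,"gripper": 1},
  {"slide": [0.0035,-0.0215,0.065],"spin": 0,"gripper": 1},
  {"slide": [0.0035,-0.0215,0.1],"spin": 0,"gripper": 1},
  {"slide": [0.0035,-0.0215,0.11],"spin": 0,"gripper": 1},
  {"slide": [0.0035,-0.0215,0.11],"spin": 0,"gripper": 0},
  {"slide": [0.0035,-0.0215,0.11],"spin": 0,"gripper": -0.4},
  {"slide": [0.0035,-0.0215,0.11],"spin": 0,"gripper": -0.8},
], newtons=30)

```text
t: 21.57
tool_pos: [0.4454, -0.3318, 0.0958]
tool_rot: [0.285, 3.125, -0.005]
contact_force: [0.2, 0.2, 0.4]
opening: 0.0516
grip_force: 0.0
```

Request:
arm_command([
  {"slide": [0,0,0],"spin": 0,"gripper": -0.8},
  {"slide": [0,0,0],"spin": 0,"gripper": -0.8},
  {"slide": [0,0,0],"spin": 0,"gripper": -0.8},
  {"slide": [0,0,0],"spin": 0,"gripper": -0.8},
  {"slide": [0,0,0],"spin": 0,"gripper": -0.8},
  {"slide": [0,0,0],"spin": 0,"gripper": -0.8},
], newtons=40)

```text
t: 22.07
tool_pos: [0.4451, -0.3318, 0.0955]
tool_rot: [0.286, 3.125, -0.003]
contact_force: [-0.4, 2.5, 7.7]
opening: 0.0271
grip_force: 38.9
```

```bash
python3 -c "
from h import *
go(.5745,-.0905,.185,169.4)"
```

```text
pos [ 0.4451 -0.3318  0.0955] head 169.5 slide [-0.0838  0.2607 -0.0896] spin 0.1 t 22.07 q6 -2.16
```

Request:
arm_command([
  {"slide": [0,0,-0.02],"spin": 0,"gripper": -0.8},
  {"slide": [0,0,-0.05],"spin": 0,"gripper": -0.8},
  {"slide": [0,0,-0.08],"spin": 0,"gripper": -0.8},
  {"slide": [-0.008,0.025,-0.09],"spin": 0,"gripper": -0.8},
  {"slide": [-0.019,0.058,-0.09],"spin": 0,"gripper": -0.8},
  {"slide": [-0.03,0.091,-0.09],"spin": 0,"gripper": -0.8},
  {"slide": [-0.041,0.124,-0.09],"spin": 0,"gripper": -0.8},
  {"slide": [-0.051,0.157,-0.09],"spin": 0,"gripper": -0.8},
])

```text
t: 22.73
tool_pos: [0.5225, -0.1844, 0.1827]
tool_rot: [0.288, 3.128, -0.0]
contact_force: [0.5, 1.0, -3.2]
opening: 0.027
grip_force: 40.1
```

Request:
arm_command([
  {"slide": [-0.011,0.033,0],"spin": 0,"gripper": -0.8},
  {"slide": [-0.021,0.062,0],"spin": 0,"gripper": -0.8},
  {"slide": [-0.028,0.084,0],"spin": 0,"gripper": -0.8},
  {"slide": [-0.032,0.097,0],"spin": 0,"gripper": -0.8},
  {"slide": [-0.034,0.102,0],"spin": 0,"gripper": -0.8},
  {"slide": [-0.034,0.102,0],"spin": 0,"gripper": -0.8},
  {"slide": [-0.034,0.102,0],"spin": 0,"gripper": -0.8},
])

```text
t: 23.32
tool_pos: [0.5738, -0.0924, 0.1825]
tool_rot: [-0.287, -3.128, 0.001]
contact_force: [0.1, 0.1, -2.2]
opening: 0.027
grip_force: 40.1
```

```bash
python3 -c "
from h import *
go(.5756,-.0915,.1275,169.4)"
```

```text
pos [ 0.5738 -0.0924  0.1825] head 169.5 slide [-0.0016  0.0013  0.055 ] spin 0.1 t 23.32 q6 -1.67
```

Request:
arm_command([
  {"slide": [-0.0015,0.001,0.015],"spin": 0,"gripper": -0.8},
  {"slide": [-0.0015,0.001,0.03],"spin": 0,"gripper": -0.8},
  {"slide": [-0.0015,0.001,0.042],"spin": 0,"gripper": -0.8},
  {"slide": [-0.0015,0.001,0.05],"spin": 0,"gripper": -0.8},
  {"slide": [-0.0015,0.001,0.055],"spin": 0,"gripper": -0.8},
  {"slide": [-0.0015,0.001,0.055],"spin": 0,"gripper": -0.8},
  {"slide": [-0.0015,0.001,0.055],"spin": 0,"gripper": -0.8},
])

```text
t: 23.9
tool_pos: [0.576, -0.0913, 0.128]
tool_rot: [0.287, 3.128, -0.0]
contact_force: [-0.6, 0.4, -2.3]
opening: 0.027
grip_force: 40.1
```

```bash
python3 -c "
from h import *
go(.5756,-.0915,.1255,169.4)"
```

```text
pos [ 0.576  -0.0913  0.128 ] head 169.5 slide [ 0.0003 -0.0003  0.0025] spin 0.1 t 23.9 q6 -1.67
```

Request:
arm_command([
  {"slide": [0,0,0.0028],"spin": 0,"gripper": -0.8},
  {"slide": [0,0,0.0028],"spin": 0,"gripper": -0.8},
  {"slide": [0,0,0.0028],"spin": 0,"gripper": -0.8},
  {"slide": [0,0,0.0028],"spin": 0,"gripper": 0.4},
  {"slide": [0,0,0.0028],"spin": 0,"gripper": 0.6},
  {"slide": [0,0,0.0028],"spin": 0,"gripper": 0.6},
  {"slide": [0,0,-0.02],"spin": 0,"gripper": 0.6},
  {"slide": [0,0,-0.06],"spin": 0,"gripper": 0.6},
])

```text
t: 24.57
tool_pos: [0.5726, -0.0899, 0.1828]
tool_rot: [-0.286, -3.118, -0.003]
contact_force: [-0.6, -0.4, 0.2]
opening: 0.0683
grip_force: 0.0
```

Request:
arm_command([
  {"slide": [0,0,-0.04],"spin": 0,"gripper": 1},
  {"slide": [0,0,-0.08],"spin": 0,"gripper": 1},
  {"slide": [0,0,-0.12],"spin": 0,"gripper": 1},
  {"slide": [0.05,-0.05,-0.14],"spin": 0,"gripper": 1},
  {"slide": [0.1,-0.1,-0.14],"spin": 0,"gripper": 1},
  {"slide": [0.14,-0.15,-0.14],"spin": 0,"gripper": 1},
  {"slide": [0.14,-0.18,-0.14],"spin": 0,"gripper": 1},
  {"slide": [0.14,-0.18,-0.14],"spin": 0,"gripper": 1},
])

```text
t: 25.23
tool_pos: [0.4194, -0.2258, 0.3281]
tool_rot: [0.284, 3.127, -0.002]
contact_force: [0.3, -0.4, -0.3]
opening: 0.0851
grip_force: 0.0
```

```bash
python3 - <<'E'
from h import *
o=status.get_obs(); print(o["tool_pos"],o["dq"].round(2))
f=cam("side")[4]; g=cam("scene")[4]
cv2.imwrite("pics/fin.png",np.hstack([cv2.resize(g[120:320,190:410],None,fx=1.8,fy=1.8),cv2.resize(f[120:320,200:420],None,fx=1.8,fy=1.8)])[:,:,::-1])
for P in [(.5757,-.0933,.145),(.6162,.1229,.16),(.596,.0148,.205)]:
  a=(proj("scene",np.array(P))-[190,120])*1.8; b=(proj("side",np.array(P))-[200,120])*1.8+[396,0]; print(P,a.round(),b.round())
E
```

```text
[ 0.41941064 -0.22580212  0.32805489] [-1.06 -0.33  0.23 -0.    0.09 -1.03]
(0.5757, -0.0933, 0.145) [125. 170.] [611. 134.]
(0.6162, 0.1229, 0.16) [314. 109.] [549.  68.]
(0.596, 0.0148, 0.205) [224. 112.] [579.  67.]
```

View pics/fin.png

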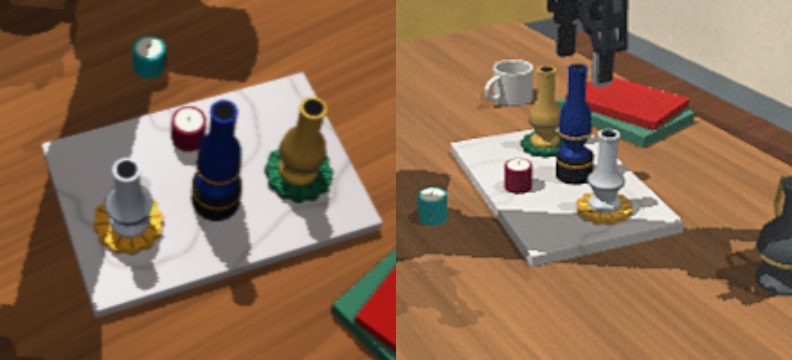

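Silver's mouth is at (126,169), brass at (313,107) and blue at (224,111), all as predicted. Everything is upright and in place, and the ewer and mug appear unmoved. I'll hold the arm still, then hand in.

Request:
arm_command([
  {"slide": [0,0,0],"spin": 0,"gripper": 1},
  {"slide": [0,0,0],"spin": 0,"gripper": 1},
  {"slide": [0,0,0],"spin": 0,"gripper": 1},
  {"slide": [0,0,0],"spin": 0,"gripper": 1},
])

```text
t: 25.67
tool_pos: [0.4215, -0.2243, 0.3269]
tool_rot: [-0.283, -3.129, -0.0]
contact_force: [-0.8, 0.7, -0.4]
opening: 0.0857
grip_force: 0.0
```

```bash
python3 -c "
from station import order
print(order.finish_job())"
```

```text
the job is handed in; nothing more can be done
None
```

The slab is dressed as asked and handed in at about 26 s: the candle, plinth and three vases measured within about 2 mm of their places, all upright, and the ewer and mug were left alone.

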